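# Close up the tool chest

## Task

Close up the red tool chest for the night: push both open upper drawers fully home with your fingertips, and only then push the raised lid down until it is fully shut, without slamming it. Push only on the outside of the drawer fronts and of the lid, do not reach inside them or grip their edges, and leave all the loose tools, bottles and other things where they are.

Things in the scene. Friction and masses are not known exactly. Their poses are not given: they have to be found in the camera images.
- chest: red sheet-metal bench-top tool chest, fixed to the bench: 180 mm deep (its x), 250 mm wide (its y), 162 mm high to the rim of the open tray on top. Origin at the centre of its underside; its front faces its own -x, its back its own +x, z up. Two shallow drawers side by side in the upper half of the front stand open; the wide drawer below them is locked shut and does not move. Tray floor at 133 mm
- left_drawer (a joint): opening of the upper drawer on the chest's +y side, m: 0 fully shut, 0.12 fully out; slides along the chest's x, needs about 2 N (up to 4 N when moved briskly) and stays where it is left
- right_drawer (a joint): opening of the upper drawer on the chest's -y side, m, likewise
- left_drawer_front (a point): centre of the outer face of the left drawer's front, a flat upright plate 118 mm wide, 52 mm high (77 to 129 mm above the bench) and 12 mm thick, the hindmost 4 mm being the steel lining of the drawer, whose inside is not to be touched; when shut this point is 102 mm in front of the chest's origin (its x = -0.102), at its y = +0.061, 103 mm up; axes as the chest's
- right_drawer_front (a point): the same point of the right drawer's front, at the chest's y = -0.061
- lid (a joint): angle of the chest's lid, rad: 0 shut (level), 1.57 upright. A stiff hinge: the lid stays where it is left and takes about 3 N near its free edge to move
- lid_hinge (a point): middle of the lid's hinge line, along the chest's y at the top of its back: 90 mm behind the chest's origin, 163 mm above the bench
- lid_edge (a point): middle of the lid's free edge, on its outer face (the face that is on top when shut): 180 mm from the hinge, 16 mm out from the hinge line at right angles to the lid. The lid is a flat plate 16 mm thick, 254 mm wide; its outer face looks to the chest's back when open and up when shut. x axis of this frame: along the lid from the free edge to the hinge; z: out of the outer face. Its underside has a black lining, not to be touched
- socket_a: small steel socket, 24 mm across, 24 mm high, standing loose in the chest's top tray; origin at the centre of its underside; a bystander
- socket_b: larger dark socket, 28 mm across, 25 mm high, standing loose in the chest's top tray; origin at the centre of its underside; a bystander
- spray_can: aluminium spray can, 58 mm across, 170 mm high, standing on the bench; origin at the centre of its underside; a bystander
- oil_bottle: white oil bottle, 64 mm across, 190 mm high, standing on the bench; origin at the centre of its underside; a bystander
- bolt_jar: glass jar, 56 mm across, 75 mm high, standing on the bench; origin at the centre of its underside; a bystander
- wrench: steel wrench lying on the bench, along its own x axis; a bystander
- screwdriver: screwdriver with black handle lying on the bench, along its own x axis; a bystander
- mug: white mug, 76 mm across, 90 mm high, standing on the bench; origin at the centre of its underside; a bystander

How it is judged:
By the outcome, as a careful person would: the job done as asked, in the order asked, and still so for the second after the job is handed in, with the robot touching nothing.
It also fails if it takes over 69 s, if anything falls off the work surface, if the arm or the gripper's body presses on something with over 40 N, if the wrist force passes 120 N, or if a joint passes its speed limit or range.

## Robot

A 6-joint arm with a two-finger parallel gripper is mounted at the origin on the work surface. World frame = base frame: x ahead of the robot, y to its left, z up, the work surface at z = 0. Lengths are in m, angles in rad, forces in N, time in s.
With the tool pointing down it reaches from about 0.275 to 1 m from the base axis. Payload 8.4 kg.
Tool frame: the origin (TCP) lies on the centre line of the jaws, within the pads' length; the fingertips stand 17 mm ahead of it and the grasp point (between the pads) lies 2 mm behind it (bot.tcp_to_tips is the y of the fingertips in the tool frame, in m); y points along the fingers, z is the direction in which the jaws open and shut, and the axes are right-handed (so a half turn about y gives the same grasp; the last joint's range is limited). The gripper opens to 85 mm and grips with 20 to 120 N. Pads are 22 mm wide; open, the fingers measure 114 mm over their backs; the gripper's body (76 mm by 85 mm) begins 54 mm behind the grasp point. The pads swing forward as they close: fully open they stand 13 mm farther back than shut.
Start: joints at [1.251, 0.353, 1.633, -0, 1.155, -0.002], TCP at [0.195, 0.594, 0.248] pointing down, gripper open.
Joint ranges: [-2.63, 2.63], [-0.92, 2.1], [0.06, 2.66], [-1.3, 4.44], [0, 2.69], [-3.02, 3.02]. Speed limits (rad/s): [2.22, 2.22, 2.79, 3.14, 3.14, 3.14].

## Interface

Orientations are given as a unit quaternion [x, y, z, w].
In Python, from workcell import bot, hand, kinematics, get_obs, vision, hand_in gives the robot as it stands. The module is installed in compiled form; this text tells all that it offers. Calls block until the motion is done:
- bot.reach(position, orientation): joint-space move of the TCP to a pose.
- bot.servo_line(position, ori=None, velocity=0.15): straight line of the TCP; ori=None keeps the orientation; velocity is the mean speed in m/s.
- bot.goto_joints(angles): joint-space move.
- hand.move_gripper(opening, strength=None): finger opening in m; strength is the grip in N (None keeps the last); returns when the fingers have stopped.
- bot.dwell(seconds).
- kinematics.solve_ik(position, orientation): joint angles nearest the present ones, or None.
- get_obs(): the state.
- vision.read_camera(name): name is "scene" or "top"; returns a dict with "frame" (480x640x3 uint8, red, green, blue), "intrinsics" (3x3 intrinsics, pixels), "view" (4x4, takes a point from world to camera coordinates). Camera axes: x right, y down, z forward; pixel columns grow to the right and rows downward; lengths in m; the calibration is good to about 2 mm. A picture is of the moment at which its call begins. There is no depth.
A pose or a line that the arm cannot do raises bot.IKError and nothing moves.
- hand_in(): hands the job in, once; it reports no verdict.
The state is a dict: "time_s": time; "joint_pos": joint angles; "joint_vel": joint speeds; "joint_efforts": joint torques, N m; "position": TCP position; "orientation": TCP orientation; "wrist_force": force on the tool from outside, world axes, zero at the start; "ft_torque": the same for the moment, N m; "gripper_width": finger opening in m.
Only numpy, scipy, OpenCV 4.12 (cv2) and the standard library are available. Lean on these libraries where they do the work, as an engineer would, in place of code of your own. Each camera call takes 0.05 s, during which the arm holds its last target.

## Working session

There is one attempt and no reset: what is moved stays moved. The work goes in short steps, each a Python script; the robot and the scene stay as the last script left them, time stands still between calls to the robot, and variables do not carry over. Pictures are saved under pics/ and viewed, and the job is handed in when it is done.

```bash
mkdir -p pics; python3 - <<'E'
from workcell import bot,vision,get_obs
import cv2
for n in("scene","top"):
    d=vision.read_camera(n);cv2.imwrite(f"pics/{n}0.png",d["frame"][:,:,::-1]);print(n,d["intrinsics"].round(1).tolist(),d["view"].round(4).tolist())
o=get_obs();print(o["time_s"],o["position"],o["orientation"],bot.tcp_to_tips,o["gripper_width"])
E
```

```text
scene [[597.3, 0.0, 334.6], [0.0, 597.3, 237.4], [0.0, 0.0, 1.0]] [[0.5209, 0.8536, 0.0023, -0.3218], [0.6974, -0.424, -0.5778, -0.3036], [-0.4922, 0.3025, -0.8162, 1.7496], [0.0, 0.0, 0.0, 1.0]]
top [[608.4, 0.0, 316.0], [0.0, 608.4, 242.6], [0.0, 0.0, 1.0]] [[-0.0153, -0.9998, 0.0119, 0.0201], [-0.9904, 0.0136, -0.1374, 0.594], [0.1372, -0.0139, -0.9904, 1.3986], [0.0, 0.0, 0.0, 1.0]]
0.1 [0.19516241 0.59331941 0.24761436] [ 0.69864679 -0.11195468  0.11180984 -0.69775166] 0.017 0.08518641684680338
```

View pics/scene0.png

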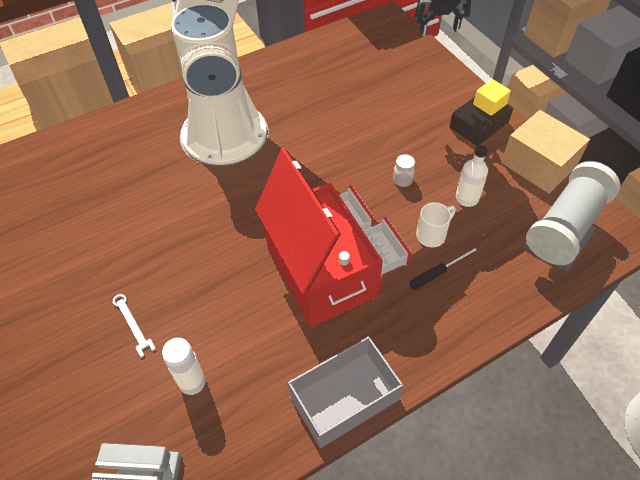

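View pics/top0.png

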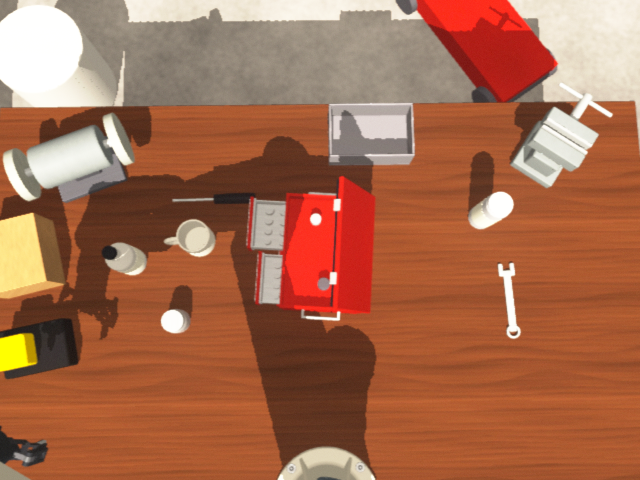

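The scene view shows the chest at about (320,250) with its lid raised. In the top view the chest is at about (320,250), the drawers open to the left (world +y) at (267,225) and (270,278), and the lid's free edge is at about (373,245). I'll enlarge both for corners.

```bash
python3 - <<'E'
import cv2
a=cv2.imread("pics/top0.png")[165:335,150:390];cv2.imwrite("pics/t1.png",cv2.resize(a,None,fx=3.3,fy=3.3,interpolation=cv2.INTER_CUBIC))
a=cv2.imread("pics/scene0.png")[140:330,250:480];cv2.imwrite("pics/s1.png",cv2.resize(a,None,fx=3.1,fy=3.1,interpolation=cv2.INTER_CUBIC))
E
```

```text
(no output)
```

View pics/t1.png

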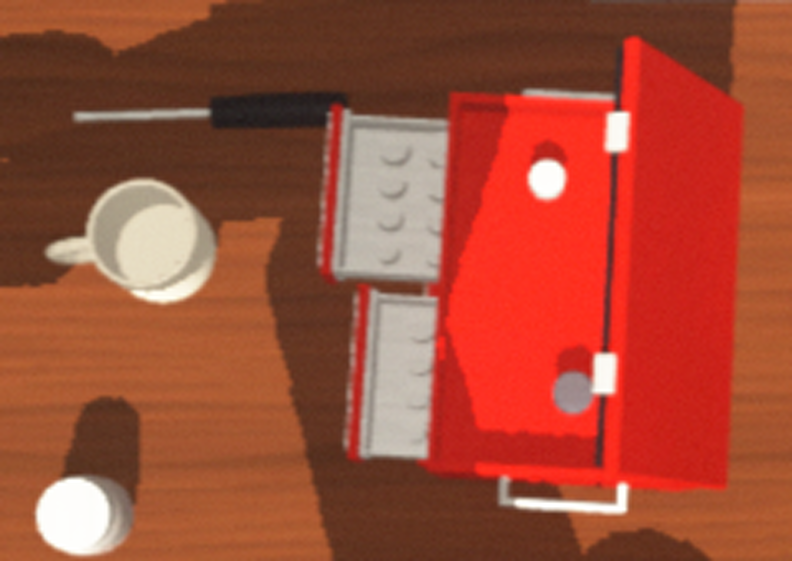

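View pics/s1.png

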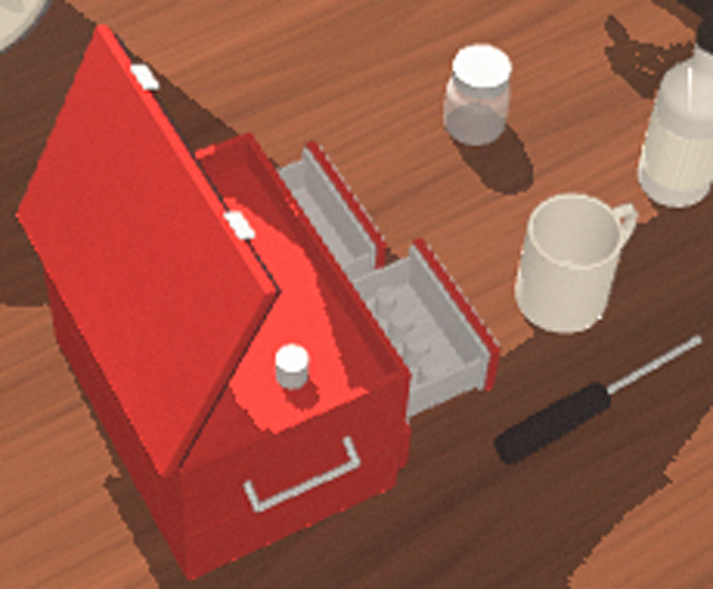

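```bash
cat >h.py <<'E'
import numpy as np
from workcell import vision
C={}
for n in("scene","top"):
    d=vision.read_camera(n);C[n]=(d["intrinsics"],d["view"])
def ray(n,u,v):
    K,T=C[n];R,t=T[:3,:3],T[:3,3];d=R.T@np.linalg.solve(K,[u,v,1.]);return -R.T@t,d/np.linalg.norm(d)
def onz(n,u,v,z):
    o,d=ray(n,u,v);return o+d*(z-o[2])/d[2]
def tri(a,b):
    o1,d1=ray("top",*a);o2,d2=ray("scene",*b)
    s=np.linalg.lstsq(np.c_[d1,-d2],o2-o1,rcond=None)[0];p,q=o1+s[0]*d1,o2+s[1]*d2
    return (p+q)/2,np.linalg.norm(p-q)
def proj(n,p):
    K,T=C[n];c=T[:3,:3]@np.array(p)+T[:3,3];return (K@c/c[2])[:2]
t=lambda x,y:(150+x/3.3,165+y/3.3)
s=lambda x,y:(250+x/3.1,140+y/3.1)
E
python3 - <<'E'
from h import *
np.set_printoptions(precision=4,suppress=True)
print("cams",ray("top",0,0)[0],ray("scene",0,0)[0])
print("rim front top",onz("top",*t(450,95),.162),onz("top",*t(428,472),.162))
print("rim front scene",onz("scene",*s(408,375),.162),onz("scene",*s(248,135),.162))
print("rim back scene",onz("scene",*s(183,472),.162))
print("L front top view",onz("top",*t(334,105),.129),onz("top",*t(320,277),.129))
print("R front top",onz("top",*t(361,287),.129),onz("top",*t(347,457),.129))
print("L scene",onz("scene",*s(497,352),.129),onz("scene",*s(418,240),.129))
print("R scene",onz("scene",*s(385,250),.129),onz("scene",*s(312,142),.129))
print("lid free outer? +x",tri(t(637,38),s(276,291)),"-x",tri(t(615,487),s(103,27)))
print("hinge +x",tri(t(743,103),s(165,475)),"-x",tri(t(725,488),s(20,214)))
print("mug",onz("top",*t(137,232),.09),"jar",onz("top",*t(75,515),.075),"sockets",onz("top",*t(547,180),.157),onz("top",*t(572,392),.158))
E
```

```text
cams [0.3967 0.0314 1.4666] [ 1.2405 -0.3833  1.2533]
rim front top [0.6862 0.0763 0.162 ] [0.4378 0.0926 0.162 ]
rim front scene [0.6893 0.0759 0.162 ] [0.4421 0.0939 0.162 ]
rim back scene [ 0.6751 -0.0983  0.162 ]
L front top view [0.6876 0.1561 0.129 ] [0.57   0.1656 0.129 ]
R front top [0.5629 0.1382 0.129 ] [0.4495 0.1477 0.129 ]
L scene [0.6898 0.1565 0.129 ] [0.5748 0.1649 0.129 ]
R scene [0.5697 0.1381 0.129 ] [0.4505 0.1479 0.129 ]
lid free outer? +x (array([ 0.6821, -0.0347,  0.3342]), np.float64(0.007592231864187039)) -x (array([ 0.4247, -0.0164,  0.3252]), np.float64(0.009262669312753788))
hinge +x (array([ 0.6765, -0.1149,  0.1746]), np.float64(0.003970148686536635)) -x (array([ 0.4254, -0.0961,  0.1711]), np.float64(0.004734913832199633))
mug [0.6082 0.2959 0.09  ] jar [0.4148 0.3387 0.075 ] sockets [0.629  0.0127 0.157 ] [ 0.4884 -0.0014  0.158 ]
```

```bash
cat >>h.py <<'E'
from scipy.spatial.transform import Rotation as Ro
yaw=-0.072
yc=np.array([np.cos(yaw),np.sin(yaw),0]);xc=np.array([yc[1],-yc[0],0])
org=np.array([.5574,-.0051,0]);Z=np.array([0,0,1.])
W=lambda x,y,z:org+x*xc+y*yc+z*Z
def ori(tilt,sgn,jaw):  # tool y = sgn*xc*sin+down ; jaw +-yc
    d=sgn*xc*np.sin(tilt)-Z*np.cos(tilt);z=jaw*yc;return Ro.from_matrix(np.c_[np.cross(d,z),d,z]).as_quat(),d
E
python3 - <<'E'
from h import *
from workcell import kinematics,bot,hand
np.set_printoptions(precision=3,suppress=True)
print("bottle",onz("top",110,252,.19),"can top",onz("top",497,203,.17))
for tl in(25,40):
  for j in(1,-1):
    for nm,s,P in(("Lhi",1,(-.25,.061,.33)),("L",1,(-.22,.061,.095)),("Lend",1,(-.11,.061,.095)),("R",1,(-.2,-.061,.095)),("Rend",1,(-.11,-.061,.095)),("lid0",-1,(.1,0,.31)),("lidhi",-1,(.16,0,.40)),("lid1",-1,(-.06,0,.185))):
      q,d=ori(np.radians(tl),s,j)
      print(tl,j,nm,kinematics.solve_ik(W(*P)-.017*d,q))
E
```

```text
bottle [0.56  0.447 0.19 ] can top [ 0.658 -0.383  0.17 ]
25 1 Lhi [ 0.534  0.51   1.247 -0.356  1.639  0.628]
25 1 L [ 0.501  0.688  1.483 -0.385  1.242  0.748]
25 1 Lend [ 0.365  0.618  1.618 -0.435  1.138  0.668]
25 1 R [ 0.58   0.547  1.755 -0.378  1.143  0.863]
25 1 Rend [ 0.455  0.486  1.869 -0.432  1.059  0.793]
25 1 lid0 [-0.435  0.265  1.649  0.412  1.406 -0.469]
25 1 lidhi [-0.526  0.247  1.479  0.39   1.614 -0.476]
25 1 lid1 [-0.164  0.34   1.848  0.505  1.055 -0.368]
25 -1 Lhi [ 0.534  0.51   1.247 -0.356  1.639 -2.514]
25 -1 L [ 0.501  0.688  1.483 -0.385  1.242 -2.393]
25 -1 Lend [ 0.365  0.618  1.618 -0.435  1.138 -2.473]
25 -1 R [ 0.58   0.547  1.755 -0.378  1.143 -2.279]
25 -1 Rend [ 0.455  0.486  1.869 -0.432  1.059 -2.349]
25 -1 lid0 [-0.435  0.265  1.649  0.412  1.406  2.673]
25 -1 lidhi [-0.526  0.247  1.479  0.39   1.614  2.665]
25 -1 lid1 [-0.164  0.34   1.848  0.505  1.055  2.774]
40 1 Lhi [ 0.612  0.616  1.175 -0.537  1.802  0.681]
40 1 L [ 0.582  0.801  1.381 -0.54   1.451  0.857]
40 1 Lend [ 0.46   0.723  1.545 -0.608  1.326  0.822]
40 1 R [ 0.669  0.671  1.656 -0.506  1.36   0.989]
40 1 Rend [ 0.561  0.606  1.791 -0.576  1.26   0.96 ]
40 1 lid0 [-0.548  0.355  1.634  0.609  1.529 -0.622]
40 1 lidhi [-0.63   0.334  1.464  0.585  1.731 -0.578]
40 1 lid1 [-0.296  0.421  1.856  0.748  1.172 -0.635]
40 -1 Lhi [ 0.612  0.616  1.175 -0.537  1.802 -2.46 ]
40 -1 L [ 0.582  0.801  1.381 -0.54   1.451 -2.284]
40 -1 Lend [ 0.46   0.723  1.545 -0.608  1.326 -2.319]
40 -1 R [ 0.669  0.671  1.656 -0.506  1.36  -2.152]
40 -1 Rend [ 0.561  0.606  1.791 -0.576  1.26  -2.182]
40 -1 lid0 [-0.548  0.355  1.634  0.609  1.529  2.52 ]
40 -1 lidhi [-0.63   0.334  1.464  0.585  1.731  2.563]
40 -1 lid1 [-0.296  0.421  1.856  0.748  1.172  2.507]
```

```bash
cat >>h.py <<'E'
from workcell import bot,hand,get_obs
TL=np.radians(38)
def F():return get_obs()["wrist_force"]
E
python3 - <<'E'
from h import *
import cv2
hand.move_gripper(0.0)
q,d=ori(TL,1,1)
T=lambda x,y,z:W(x,y,z)-.017*d
bot.reach(T(-.25,.061,.33),q);print(get_obs()["time_s"],F())
bot.servo_line(T(-.215,.061,.095),velocity=.12)
o=get_obs();print(o["time_s"],o["wrist_force"],o["gripper_width"],o["position"],T(-.215,.061,.095))
for n in("scene","top"):
    cv2.imwrite(f"pics/{n}2.png",cv2.resize(vision.read_camera(n)["frame"][100:360,150:490,::-1],None,fx=2.2,fy=2.2))
E
```

```text
3.2083 [0.58058882 0.45691904 0.37447575]
5.3417 [-0.45665638 -0.11983061  0.03751426] 8.754556163566433e-05 [0.63476574 0.21561952 0.10899973] [0.6344615  0.21539388 0.10839618]
```

View pics/scene2.png

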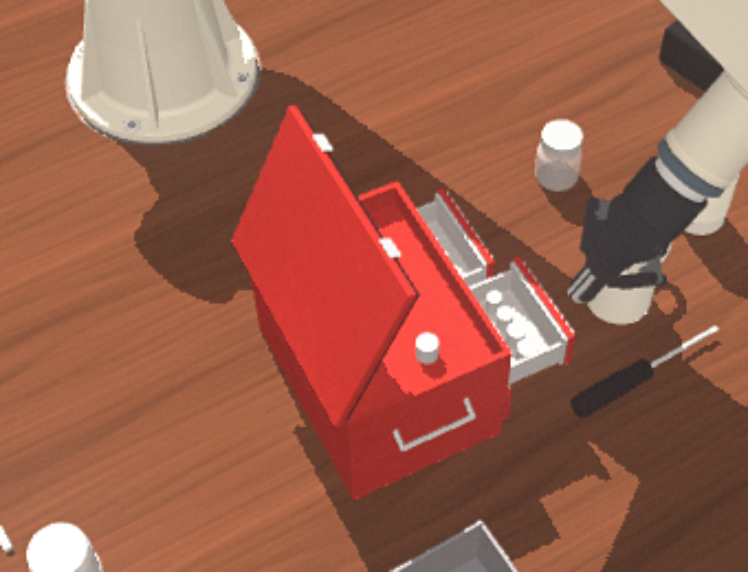

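View pics/top2.png

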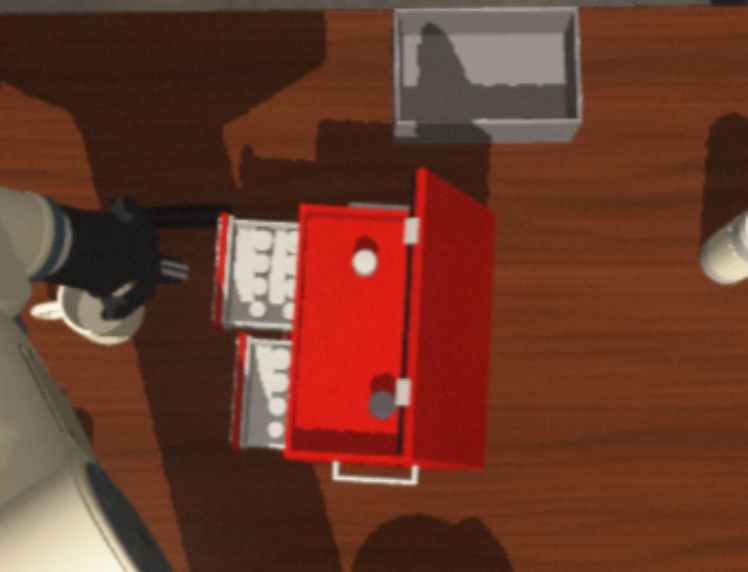

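The closed fingertips are at about (175,270) in the top crop, facing the left drawer front at (220,270). They are clear of the mug at (100,310). I'll push now.

```bash
cat >>h.py <<'E'
def push(y,x0,x1,x2,z=.095):
    q,d=ori(TL,1,1);T=lambda x:W(x,y,z)-.017*d
    bot.servo_line(T(x0),velocity=.06);print("x0",F()@-xc,flush=True)
    x=x0
    while x<x2:
        x=min(x2,x+(.008 if x<x1 else .0015))
        bot.servo_line(T(x),velocity=.05)
        f=F()@-xc;o=get_obs();print(round(x,4),round((o["position"]-T(x))@xc*1e3,2),f.round(1),round(o["time_s"],2))
        if f>12:break
    return x
E
python3 - <<'E'
from h import *
push(.061,-.185,-.125,-.098)
E
```

```text
x0 0.42539210025634533
-0.177 0.26 -0.2 6.5
-0.169 0.54 -0.3 6.81
-0.161 0.57 -0.3 7.12
-0.153 0.57 -1.2 7.42
-0.145 0.56 0.1 7.73
-0.137 0.55 0.2 8.04
-0.129 0.52 -0.2 8.35
-0.121 0.55 -0.6 8.66
-0.1195 0.08 0.1 8.91
-0.118 -0.01 1.4 9.16
-0.1165 0.05 1.2 9.41
-0.115 0.15 0.9 9.66
-0.1135 0.15 1.7 9.91
-0.112 -0.51 5.0 10.16
-0.1105 -1.85 9.7 10.41
-0.109 -3.2 17.6 10.66
```

The stop is clear, with force rising from x≈-0.112. I'll back off and do the right drawer.

```bash
python3 - <<'E'
from h import *
import cv2
q,d=ori(TL,1,1);T=lambda x,y,z:W(x,y,z)-.017*d
bot.servo_line(T(-.19,.061,.11),velocity=.12)
bot.servo_line(T(-.19,-.061,.095),velocity=.15)
push(-.061,-.165,-.121,-.098)
bot.servo_line(T(-.17,-.061,.12),velocity=.12)
bot.servo_line(T(-.20,-.061,.30),velocity=.2)
for n in("scene","top"):
    cv2.imwrite(f"pics/{n}3.png",cv2.resize(vision.read_camera(n)["frame"][140:330,240:480,::-1],None,fx=3.1,fy=3.1,interpolation=cv2.INTER_CUBIC))
E
```

```text
x0 0.7726541636487525
-0.157 0.24 -0.3 13.43
-0.149 0.37 -0.3 13.74
-0.141 0.5 0.1 14.05
-0.133 0.51 -0.1 14.36
-0.125 0.51 -0.1 14.67
-0.117 0.51 0.4 14.97
-0.1155 0.05 -0.2 15.22
-0.114 -0.02 1.2 15.47
-0.1125 -0.11 2.2 15.72
-0.111 -1.37 9.9 15.97
-0.1095 -2.73 17.3 16.23
```

View pics/scene3.png

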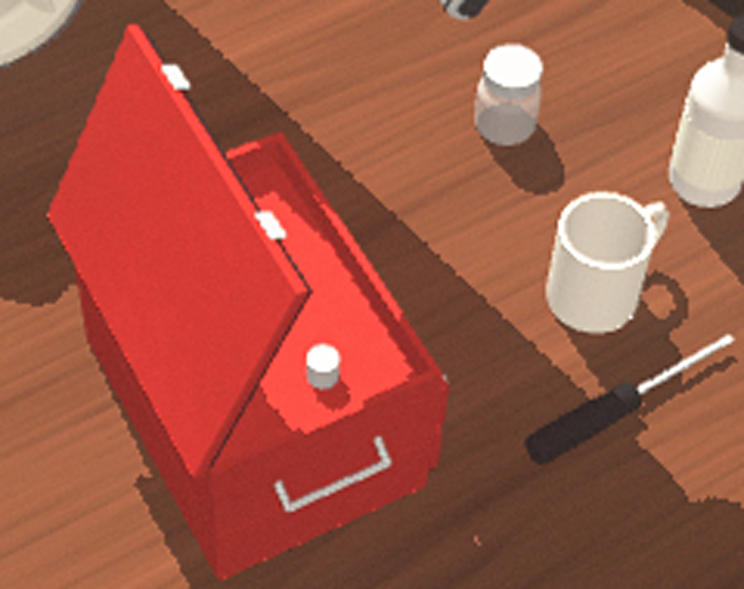

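View pics/top3.png

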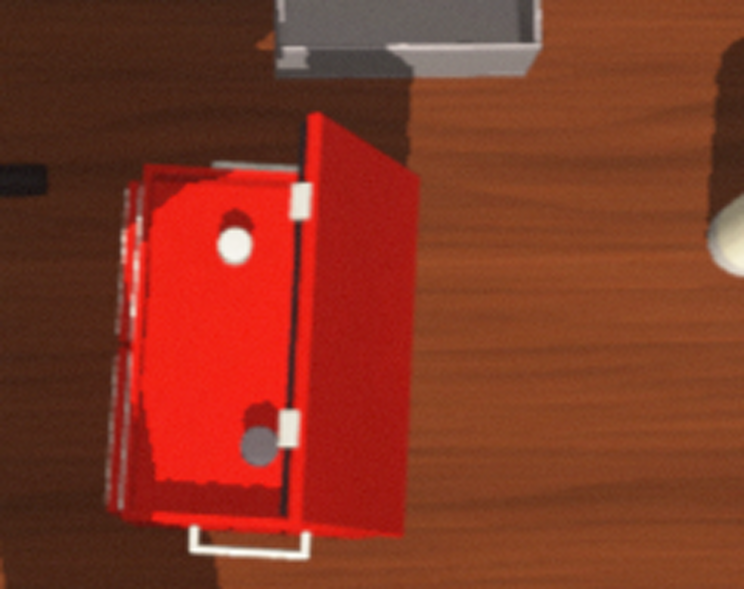

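Both drawers are shut: the top crop shows their fronts in one line (120,240)–(115,440) along the rim, and the sockets, mug and screwdriver haven't moved. Next is the lid. I'll go up, over and behind it, then follow its arc with the fingertips square to the outer face.

```bash
cat >>h.py <<'E'
def lidpose(th,off=0,r=.15,y=0):
    tl=np.clip(th,np.radians(5),np.radians(45));q,d=ori(tl,-1,1)
    P=W(.09-r*np.cos(th)+(.016+off)*np.sin(th),y,.163+r*np.sin(th)+(.016+off)*np.cos(th))
    return P-.017*d,q,np.array(xc*np.sin(th)+Z*np.cos(th))
E
python3 - <<'E'
from h import *
from workcell import kinematics
import cv2
for th in np.linspace(1.3,0,8):
    p,q,n=lidpose(th); print(round(th,2),kinematics.solve_ik(p,q).round(2))
q,d=ori(TL,1,1)
bot.servo_line(W(-.22,-.061,.48)-.017*d,velocity=.25)
q0,d0=ori(0,1,1)
bot.reach(W(.02,0,.52)-.017*d0,q0);print(get_obs()["position"])
p,q,n=lidpose(1.3,.08)
bot.reach(p+[0,0,.06],q)
bot.servo_line(p,velocity=.15)
o=get_obs();print(o["time_s"],o["position"],o["wrist_force"])
for n in("scene","top"):
    cv2.imwrite(f"pics/{n}4.png",vision.read_camera(n)["frame"][:,:,::-1])
E
```

```text
1.3 [-0.53  0.36  1.67  0.69  1.54 -0.64]
1.11 [-0.49  0.35  1.7   0.7   1.5  -0.62]
0.93 [-0.45  0.35  1.73  0.72  1.45 -0.62]
0.74 [-0.4   0.34  1.76  0.71  1.38 -0.59]
0.56 [-0.28  0.29  1.78  0.58  1.25 -0.45]
0.37 [-0.16  0.27  1.8   0.41  1.13 -0.27]
0.19 [-0.03  0.28  1.81  0.21  1.05 -0.06]
0.0 [0.04 0.31 1.82 0.1  1.   0.06]
[ 0.55579085 -0.02441669  0.53570154]
21.4333 [ 0.54681037 -0.15816038  0.3462126 ] [-0.32266236 -0.8562456   0.90814636]
```

View pics/scene4.png

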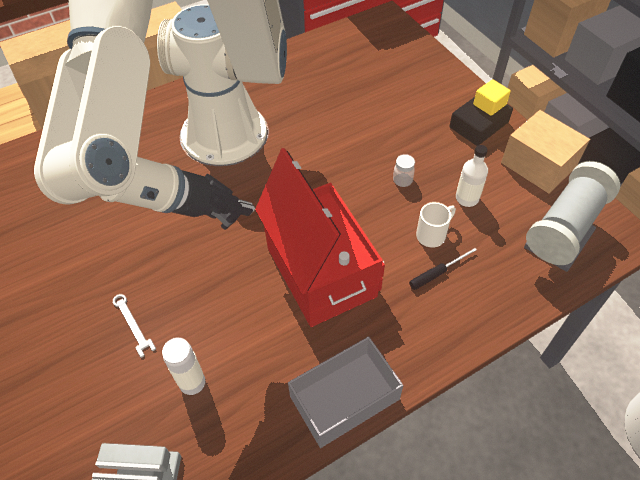

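View pics/top4.png

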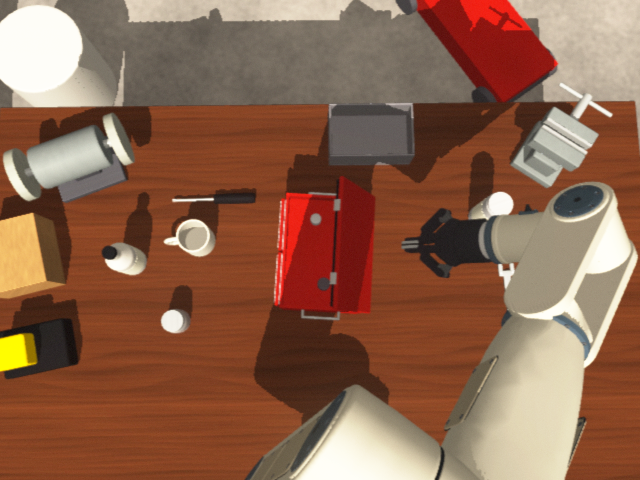

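The fingertips are behind the lid, at about (405,245) in the top view, with the lid's hinge edge at (373,250), and clear of everything. I'll push along the arc.

```bash
python3 - <<'E'
from h import *
p,q,n=lidpose(1.3);bot.servo_line(p,q,velocity=.06);print("pre",F()@n)
for th in np.r_[np.arange(1.22,.16,-.08),.12,.09]:
    p,q,n=lidpose(th);bot.servo_line(p,q,velocity=.06)
    o=get_obs();f=o["wrist_force"]@n;print(round(th,3),f.round(1),((o["position"]-p)@n*1e3).round(1),round(o["time_s"],2))
    if f>25:break
E
```

```text
pre 1.1518861959705828
1.22 0.3 -0.5 23.47
1.14 0.0 -0.4 23.82
1.06 0.2 -0.4 24.17
0.98 -0.1 -0.5 24.52
0.9 -0.5 -0.5 24.87
0.82 -0.1 -0.5 25.22
0.74 0.3 -0.1 25.57
0.66 0.6 0.1 25.93
0.58 1.2 -0.0 26.28
0.5 0.8 -0.0 26.64
0.42 -0.4 0.0 27.0
0.34 -0.3 0.0 27.36
0.26 -0.5 0.1 27.72
0.18 -0.3 0.0 28.07
0.12 0.3 0.1 28.38
0.09 0.2 0.1 28.62
```

The force at rest is near zero, as it was when the drawers slid, so I'll check that the lid followed.

```bash
python3 - <<'E'
from h import *
import cv2
cv2.imwrite("pics/scene5.png",cv2.resize(vision.read_camera("scene")["frame"][120:340,200:480,::-1],None,fx=2.6,fy=2.6))
E
```

```text
(no output)
```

View pics/scene5.png

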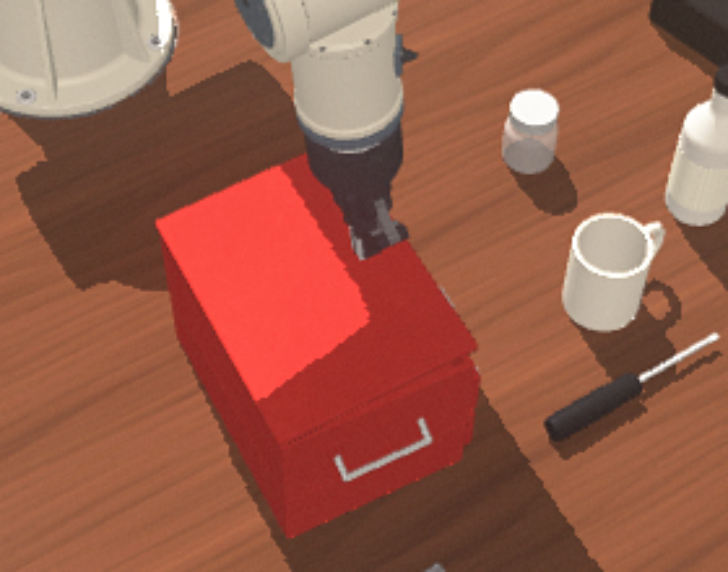

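The lid is nearly down: there is a small gap at its front corner, about (470,350), and the fingertips rest on its outer face at (385,245). I'll finish slowly until it meets a firm stop.

```bash
python3 - <<'E'
from h import *
import cv2
for th in np.arange(.08,-.06,-.01):
    p,q,n=lidpose(th);bot.servo_line(p,q,velocity=.02)
    o=get_obs();f=o["wrist_force"]@n;print(round(th,3),f.round(1),((o["position"]-p)@n*1e3).round(1),round(o["time_s"],2))
    if f>18:break
p,q,n=lidpose(.0)
bot.servo_line(p+[0,0,.03],q,velocity=.05);bot.servo_line(p+[0,0,.15],q,velocity=.2)
q0,d0=ori(0,1,1)
bot.servo_line(np.array([.38,-.28,.36]),q0,velocity=.25)
print(get_obs()["time_s"],F())
for n in("scene","top"):
    cv2.imwrite(f"pics/{n}6.png",vision.read_camera(n)["frame"][:,:,::-1])
a=cv2.imread("pics/scene6.png")[140:330,250:480];cv2.imwrite("pics/s6.png",cv2.resize(a,None,fx=3.1,fy=3.1,interpolation=cv2.INTER_CUBIC))
a=cv2.imread("pics/top6.png")[165:335,150:390];cv2.imwrite("pics/t6.png",cv2.resize(a,None,fx=3.3,fy=3.3,interpolation=cv2.INTER_CUBIC))
E
```

```text
0.08 1.1 -0.0 29.12
0.07 0.2 -0.1 29.38
0.06 -0.2 -0.1 29.62
0.05 -0.7 -0.1 29.88
0.04 0.6 -0.1 30.12
0.03 -0.5 -0.1 30.38
0.02 -0.4 -0.1 30.62
0.01 0.4 -0.1 30.88
0.0 7.0 0.5 31.12
-0.01 18.3 1.8 31.38
34.575 [ 0.06772197  0.04121463 -0.62322367]
```

View pics/s6.png

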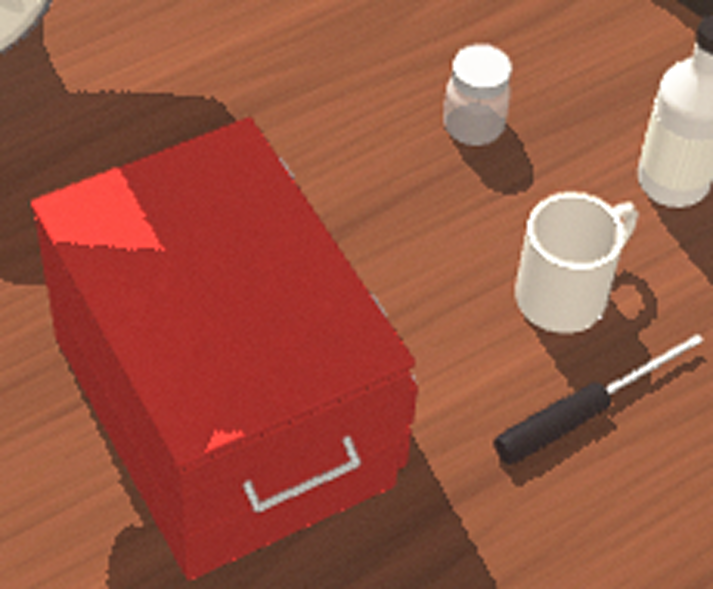

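View pics/t6.png

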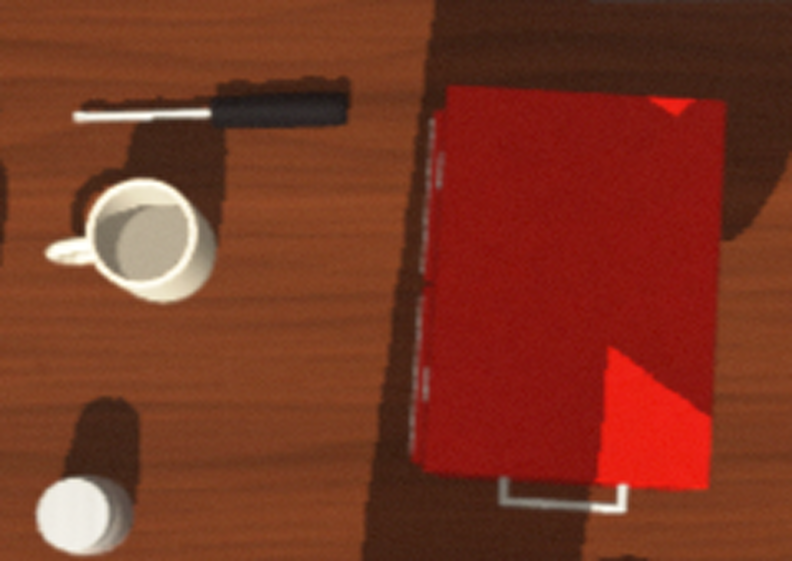

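The lid lies flush on the rim from (255,118) to (412,375) in the scene crop. Both drawer fronts are in line in the top crop, and the mug, jar and screwdriver are at the same pixels as at the start. The arm is clear, so I'll hand in.

```bash
python3 - <<'E'
from workcell import hand_in
hand_in()
E
```

```text
the job is handed in; nothing more can be done
```

The chest is closed: I pushed the left drawer home, then the right, then brought the lid down slowly. I used only the closed fingertips on the outside faces, and handed in at about 35 s of the 69 s allowed.

- **Drawers:** each one met a clear stop, with the force rising to about 17 N. The stops came where my measurements put the shut position. In the last picture both fronts are in line along the rim.
- **Lid:** I followed its arc from behind. Over the last 0.08 rad it moved at about 0.02 m/s, and it met a firm stop (18 N) at the shut angle. It looks flush in both views.
- **Loose things:** the mug, jar and screwdriver are at the same pixels as at the start. The sockets had not moved when I last saw them, but the shut lid now hides them. I did not measure the bottle, spray can or wrench again at the end.
- **Robot:** the arm ended clear of everything, with the wrist force near zero.
- **Disagreements:** my two-view measurement of the lid's corners was off by 4–9 mm, so I only knew its starting angle to about 0.1 rad and started the push well behind it. Forces read at rest while the drawers and lid slid were near zero, so I checked in pictures that they had followed.

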